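Hold a bar into the saw fence with the push stick

TASK

The small bench saw is switched off and being set up for a cut. Take the orange push stick up and off its hook, use its notched end to slide the brown bar square and flush against the saw's fence, and then hold the bar there with one slanting push that presses it firmly down on the saw table and against the fence together. Nothing but the stick may touch the bar, keep bar, stick and gripper off the blade, do not disturb the other things, and finish while still holding the bar pressed there with the stick in the grip.

Things in the scene. Friction and masses are not known exactly. Their poses are not given: they have to be found in the camera images.
- push_stick: loose orange plastic push stick, flat, 180 long x 34 wide x 14 thick, 70 g, hanging upright from one of the stand's hooks, notched end down. Origin at the middle of its lower end; z up along the stick to its top at z = 180, y across the 34 width, x across the 14 thickness. Its solid sides (y = +-17) can be gripped at any height, also beside the slot
- slot (a point): centre of the stick's hanging slot, at z = 156 of the stick, axes as the stick's. The slot runs through the thickness (along x), is 16 wide (y) and 28 tall (z); the hook's 6 mm pin carries the slot's upper end
- notch (a point): inner corner of the notch in the stick's lower end, on the stick's z axis 11.3 above its origin, axes as the stick's. The notch is a right-angled V opening to -z, the same to either side in y; faces 16 long, at 45 degrees to z, prongs 8 thick. With the stick leaning 45 degrees in its y-z plane one face is level, the other upright, so it fits over a bar's long upper edge
- bar: loose dark brown smooth laminate bar (slides with friction about 0.3), 45 wide (x) x 110 long (y) x 24 thick (z), 0.14 to 0.22 kg, flat on the saw table, askew (up to 10 degrees), its fence-side face 13 to 28 from the fence at mid length, on the robot's side of it. Origin at the centre of its underside, z up; its x points roughly to the fence, its y roughly along the fence to the blade
- saw: small bench circular saw, fixed: green housing under an aluminium table 240 (x) x 320 (y), its flat top at z = 90. Origin on the bench below the table's centre, z up. x points across the table to the fence (roughly away from the robot), y along the fence in the feed direction, from the bar to the blade
- fence: the saw's straight aluminium fence, fixed, 22 thick (x), 320 long (y), 40 tall, standing on the saw table parallel to the saw's y. Origin on the table top at the foot of its working face, halfway along; axes as the saw's. The working face is the plane x = 0 and looks to -x, at the bar
- blade: thin dark steel saw blade in a red insert, 2 thick (x), standing 25 above the table, with a riving knife 34 tall behind it, fixed. Origin at table height in the blade's middle, axes as the saw's; the blade reaches from y = -37 to +37, the knife to +60. The bar lies wholly on its -y side and stays clear of it when pushed straight (along x) to the fence
- stand: fixed tool stand: base plate 120 (x) x 180 (y) x 12, one post, blue crossbar 12 x 165 x 20 along y, top at z = 222. Origin on the bench under the post, z up. At y = -65 and +65 a steel hook sticks out to -x at z = 212, level to x = -48, then turned up by 9 to x = -54. The stick hangs at x = -32 on either one. To free it, raise it 11 to 18, then draw it 45 or more to the stand's -x
- spanner: loose steel spanner about 150 long, 30 wide, hanging on the other hook; origin at the centre of its ring. Leave it alone
- meter: loose green multimeter 90 x 170 x 47 on the bench, origin at the centre of its underside. Leave it alone
- solder_reel: loose red solder reel, 60 diameter x 46 tall, standing on the bench, origin at the centre of its underside. Leave it alone
There are look-alikes about, which are no part of the job. Of the things that look like the push_stick, the largest one is meant.

How it is judged:
By the outcome, as a careful person would: the job done as asked, in the order asked, and still so for the second after the job is handed in, while the arm keeps its last pose, push and grip.
It also fails if it takes over 45 s, if anything falls off the work surface, if the arm or the gripper's body presses on something with over 40 N, if the wrist force passes 120 N, or if a joint passes its speed limit or range.

ROBOT

A 6-joint arm with a two-finger parallel gripper is mounted at the origin on the work surface. World frame = base frame: x ahead of the robot, y to its left, z up, the work surface at z = 0. Lengths are in m, angles in rad, forces in N, time in s.
With the tool pointing down it reaches from about 0.35 to 0.85 m from the base axis. Payload 8.1 kg.
Tool frame: the origin (TCP) lies between the finger pads; the fingertips stand 8 mm ahead of it and the grasp point (between the pads) lies 11 mm behind it; z points along the fingers, y is the line along which they close (so a half turn about z gives the same grasp; the last joint's range is limited). The gripper opens to 93 mm and grips with 3 to 60 N. Pads are 15 mm wide; open, the fingers measure 128 mm over their backs; the gripper's body (75 mm by 188 mm) begins 65 mm behind the grasp point.
Start: joints at [1.168, 0.13, 1.488, -0, 1.523, -0.085], TCP at [0.187, 0.57, 0.227] pointing down, gripper open.
Joint ranges: [-2.96, 2.96], [-0.89, 2.26], [0.02, 2.5], [-1.34, 4.48], [0, 2.73], [-2.66, 2.66]. Speed limits (rad/s): [2.39, 2.39, 2.79, 3.14, 3.14, 3.14].

INTERFACE

Orientations are given as a rotation vector (axis times angle).
In Python, from cell import robot gives the robot as it stands.
- The arm moves only by the tool arm_command, never from a script. Its argument "deltas" is a list of rows, each a list of 3 entries, a list of its own where there are three numbers: the shift along the tool's x, y, z in cm, then the turn, a rotation vector about the tool's x, y, z in rad, then the closure, from 0 (fully open) to 1 (shut). In form: [[[tx, ty, tz], [ax, ay, az], fingers], ...]. A call has exactly 10 rows; each row is the pose to reach, as a shift and turn from the pose commanded when the call began, along the tool's axes at that moment; what a row does not reach only later rows make up. A row lasts 1/10 s, in which the tool goes at most 50 mm and 8.59 degrees, less where a joint would pass 70% of its speed; a pose out of reach is approached as far as the arm can. A call with a gripper value outside its range is refused whole. The fingers move at their own pace and stop on an object; "squeeze" is the grip in N (left out, the last holds). Time passes only in rows, so rows that repeat a pose let the fingers close, or fill a call up. It gives the time, the measured TCP pose, the force, the opening and the grip force at its end, in the units of the state.
- robot.state(): the state, without advancing time (a new reading comes with each control period).
- robot.camera(name): name is "side" or "top" or "wrist"; returns the picture (400x640x3 uint8, red, green, blue); there is no depth.
- robot.camera_params(name): a dict with "vertical_fov" (degrees; the focal length in pixels is half the picture's height over the tangent of half this angle, whatever the lens; pixels are square), "cx", "cy" (the principal point, pixels), "k1" (the pictures are not rectified: a ray, as slopes to the right and down, at radius r is drawn at 1 + k1 r^2 times it, then the intrinsics apply), "origin" and "attitude" of the camera in the world. Camera axes: x right, y up, looking along -z (the intrinsics and any distortion apply to the point x, -y, -z); pixel columns grow to the right and rows downward; lengths in m; the calibration is good to about 2 mm. A picture is of the moment at which its call begins: read the wrist's pose just before it. camera_params takes no time and is no camera call; for the wrist camera it gives the pose at the moment of the call.
- robot.finish_job(): hands the job in; it is judged then, once.
The state is a dict: "clock": time; "q": joint angles; "qd": joint speeds; "tau": joint torques, N m; "tcp_pos": TCP position; "ee_rot": TCP orientation; "force": force on the tool from outside, world axes, zero at the start; "ft_torque": the same for the moment, N m; "width": finger opening in m; "finger_force": force on a finger pad.
Only numpy, scipy, OpenCV 4.12 (cv2) and the standard library are available. Lean on these libraries where they do the work, as an engineer would, in place of code of your own. Each camera call takes 0.05 s, during which the arm holds its last target. There are 200 camera calls.

## Working session

There is one attempt and no reset: what is moved stays moved. The work goes in short steps, Python scripts to look and compute and a tool call to move; the robot and the scene stay as the last step left them, time stands still between calls to the robot, and variables do not carry over. Pictures are saved under pics/ and viewed, at most 10 in all, crops included, and the job is handed in when it is done.

Besides the shell and the picture viewer there is one more tool, called after "Call:" by a JSON object that holds its "api" and its "payload", one argument or row to a line. arm_command: Moves the arm, as the interface text tells. Its arguments: {"type":"object","properties":{"deltas":{"type":"array","items":{"type":"array"}},"squeeze":{"type":"number"}},"required":["deltas"]}

```bash
ls; mkdir -p pics
cat > h.py <<'E'
import numpy as np, cv2
from scipy.spatial.transform import Rotation as R
from cell import robot
def rot(a):
    a=np.array(a,float)
    return a if a.shape==(3,3) else (R.from_quat(a).as_matrix() if a.size==4 else R.from_rotvec(a).as_matrix())
def snap(n,f):
    p=robot.camera_params(n); im=robot.camera(n); cv2.imwrite(f'pics/{f}.png',im[:,:,::-1]); np.save(f'pics/{f}.npy',np.array(p,dtype=object),allow_pickle=True); return im,p
def load(f): return cv2.imread(f'pics/{f}.png'), np.load(f'pics/{f}.npy',allow_pickle=True).item()
def ray(p,u,v):
    f=200/np.tan(np.radians(p['vertical_fov'])/2)
    K=np.array([[f,0,p['cx']],[0,f,p['cy']],[0,0,1]])
    s=cv2.undistortPointsIter(np.array([[[u,v]]],float),K,np.array([p['k1'],0,0,0.]),None,None,(3,50,1e-9))[0,0]
    d=rot(p['attitude'])@np.array([s[0],-s[1],-1]); return np.array(p['origin']),d/np.linalg.norm(d)
def onz(p,u,v,z):
    o,d=ray(p,u,v); return o+d*(z-o[2])/d[2]
def tri(p1,a,p2,b):
    o1,d1=ray(p1,*a);o2,d2=ray(p2,*b)
    t=np.linalg.lstsq(np.c_[d1,-d2],o2-o1,rcond=None)[0]
    x,y=o1+t[0]*d1,o2+t[1]*d2; return (x+y)/2,np.linalg.norm(x-y)
def proj(p,X):
    f=200/np.tan(np.radians(p['vertical_fov'])/2)
    c=rot(p['attitude']).T@(np.array(X)-np.array(p['origin'])); s=np.array([c[0],-c[1]])/-c[2]
    return s*(1+p['k1']*(s@s))*f+[p['cx'],p['cy']]
E
python3 - <<'E'
from h import *
for n in ('side','top','wrist'):
    im,p=snap(n,n+'0'); print(n,p)
print(robot.state())
a=[cv2.imread(f'pics/{n}0.png') for n in('side','top')]
E
```

```text
pics
side {'vertical_fov': 55.66940519511766, 'cx': 319.81194210716427, 'cy': 197.19985501954164, 'k1': -0.06072870701616157, 'origin': array([ 0.06383298, -0.61923602,  0.657716  ]), 'attitude': array([ 0.9805842 , -0.32269454, -0.57636643])}
top {'vertical_fov': 54.884056803015746, 'cx': 322.7367140055718, 'cy': 196.31845662299867, 'k1': -0.04673574054302982, 'origin': array([0.36835553, 0.02553549, 1.09587416]), 'attitude': array([ 0.15347767, -0.16647635, -1.62947963])}
wrist {'vertical_fov': 67.5626746878171, 'cx': 318.37195219890503, 'cy': 203.1671058087843, 'k1': -0.035315279811507116, 'origin': array([0.11099089, 0.59568591, 0.38375252]), 'attitude': array([-0.25768038, -0.18473391,  1.24344561])}
{'clock': 0.15, 'q': array([ 1.16762239e+00,  1.31035781e-01,  1.48899985e+00, -3.23144124e-05,
        1.52298603e+00, -8.54196869e-02]), 'qd': array([-1.33072641e-04, -1.94903801e-03, -2.10986873e-03, -9.25544267e-05,
        1.32718863e-04,  8.85140052e-05]), 'tau': array([ 8.67880262e-04, -5.60470533e+01, -4.92338026e+01,  7.68897682e-02,
        3.03649460e-02, -3.45002456e-05]), 'tcp_pos': array([0.18729854, 0.56958051, 0.22581576]), 'ee_rot': array([-4.96977749e-01, -3.10171531e+00,  2.19006686e-03]), 'force': array([ 0.83748798, -0.49971336,  0.26942959]), 'ft_torque': array([0.01358601, 0.05385061, 0.00852717]), 'finger_force': 0.0, 'width': 0.09264576224118008}
```

View pics/top0.png

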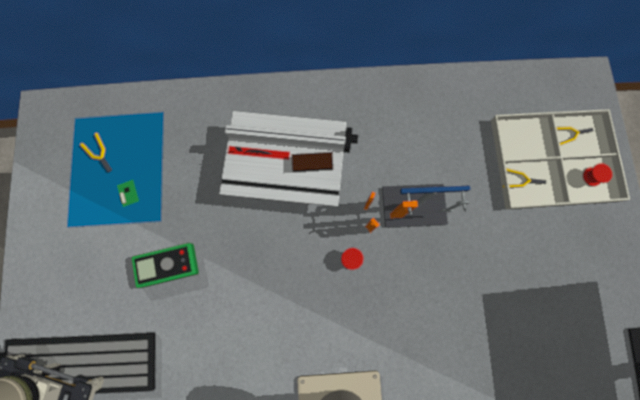

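View pics/side0.png

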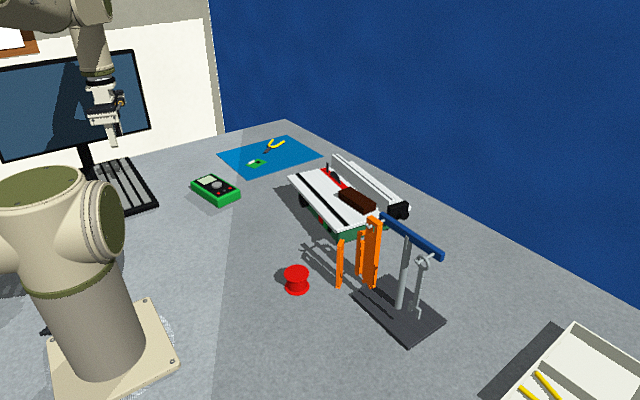

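The top view shows the saw (232-350, 112-205), the bar at (312,161), the stand at (415,205) and the reel at (352,258). There are three orange candidates: top (410,205) on the hook, (371,199) and (373,224). I'll enlarge these before choosing.

Run:
```python
from h import *
a,p=load('top0');b,q=load('side0')
A=cv2.resize(a[100:275,210:480],(800,518),interpolation=cv2.INTER_CUBIC)[:, :]
B=cv2.resize(b[140:350,270:460],(543,600),interpolation=cv2.INTER_CUBIC)
C=np.zeros((600,800,3),np.uint8)
A2=cv2.resize(a[150:240,350:480],(380,263),interpolation=cv2.INTER_CUBIC)
A3=cv2.resize(a[100:215,210:360],(380,291),interpolation=cv2.INTER_CUBIC)
B2=cv2.resize(b[190:350,320:455],(420,498),interpolation=cv2.INTER_CUBIC)
C[:263,:380]=A2;C[270:561,:380]=A3;C[:498,380:]=B2
cv2.imwrite('pics/crop0.png',C)
for n,im in(('top',a),('side',b)):
    h=cv2.cvtColor(im,cv2.COLOR_BGR2HSV)
    for nm,lo,hi in (('or',(7,150,110),(18,255,255)),('br',(0,60,15),(15,255,95)),('blue',(100,150,60),(112,255,200))):
        m=cv2.inRange(h,lo,hi);k,_,st,c=cv2.connectedComponentsWithStats(m)
        for i in range(1,k):
            if 40<st[i,4]<20000: print(n,nm,st[i],c[i].round(1))
# blue mask crossbar ends etc
print('saw corners top'); 
for u,v in((232,112),(350,122),(343,205),(220,196)): print(onz(p,u,v,.09))
```

```text
top or [402 200  16  12 119] [409.2 204.3]
top or [370 218   9  10  59] [373.7 222.8]
top br [615  83  25   8 155] [627.5  86.1]
top br [  0 120  17   8 116] [  7.9 123.5]
top br [292 153  40  18 630] [311.8 161.4]
top br [587 171   9  11  51] [590.2 176.5]
top blue [ 95 115  39   3  42] [113.8 116. ]
top blue [ 93 131  20  42  81] [102.6 150.4]
top blue [ 68 159   5  68  73] [ 70.  193.9]
top blue [151 184  10  37  45] [159.  205.2]
top blue [401 187  68   6 255] [433.2 189.3]
side or [  0  40  39  18 329] [21.2 49.5]
side or [ 355  215   28   74 1310] [368.5 251.5]
side or [335 239  10  50 323] [339.3 263. ]
side br [ 20  30  15  11 107] [27.1 35.2]
side br [338 187  38  28 556] [357.1 200.2]
side blue [ 216  135  107   46 2203] [268.4 156.5]
side blue [379 212  66  50 659] [412.6 236.5]
saw corners top
[0.8311825  0.24875312 0.09      ]
[ 0.77957937 -0.07887772  0.09      ]
[ 0.54694853 -0.04164199  0.09      ]
[0.59250564 0.28460404 0.09      ]
```

View pics/crop0.png

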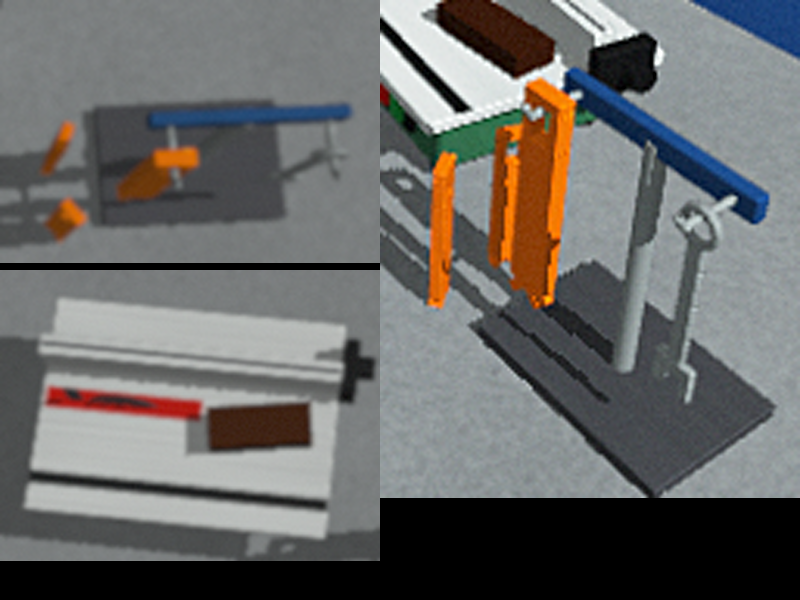

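Candidates: top (410,204)/side (368,251) hangs on the hook and is clearly the largest, with slot and notch. The other two, at (372,195) and (373,223), are shorter and stand off the stand. The hanging one is the push stick. Next I compute poses.

Run:
```python
from h import *
a,p=load('top0');b,q=load('side0')
np.set_printoptions(precision=4,suppress=True)
print('stick top',tri(p,(410.2,203.5),q,(374.7,219)))
print('lookA',tri(p,(373.5,192),q,(360,232)), 'lookB',tri(p,(374,221),q,(340.5,240)))
h=cv2.cvtColor(a,cv2.COLOR_BGR2HSV)
m=cv2.inRange(h,(100,120,60),(115,255,220));m[:,:395]=0;m[:,475:]=0;m[:180]=0;m[200:]=0
r=cv2.minAreaRect(cv2.findNonZero(m));bx=cv2.boxPoints(r);print('crossbar px',r)
P=[onz(p,*c,.222) for c in bx];print(np.array(P))
print('cb tri ends', tri(p,(401,191),q,(381,214)),tri(p,(469.5,188),q,(444,252)))
m=cv2.inRange(h,(0,60,15),(15,255,95));m2=np.zeros_like(m);m2[145:178,285:340]=m[145:178,285:340]
r=cv2.minAreaRect(cv2.findNonZero(m2));bx=cv2.boxPoints(r)
P=np.array([onz(p,*c,.114) for c in bx]);print('bar',P,P.mean(0),np.linalg.norm(np.diff(P,axis=0),axis=1))
# table miter slot: dark pixels, fence edges
s=lambda X,Y:(210+X*150/380,100+(Y-270)*115/291)
for nm,pt,z in(('slot',(32,478),.09),('slot',(326,505),.09),('fence top front L',(40,352),.13),('fence R',(342,378),.13),('table NL',(58,300),.09),('NR',(346,324),.09),('SR',(326,537),.09),('SL',(26,508),.09),('bladeins',(48,402),.09),('bladeins',(202,412),.09)):
    print(nm,np.round(s(*pt),1),onz(p,*s(*pt),z))
im,_=load('wrist0')
print(robot.camera_params('wrist')['origin'])
```

```text
stick top (array([ 0.5165, -0.1876,  0.2256]), np.float64(0.00038732604780181086))
lookA (array([ 0.5607, -0.1146,  0.1319]), np.float64(0.017295212078164382)) lookB (array([ 0.4929, -0.1132,  0.1367]), np.float64(0.0001136620412647576))
crossbar px ((434.99114990234375, 189.26959228515625), (5.150039196014404, 68.14192962646484), 87.79740142822266)
[[ 0.5549 -0.1706  0.222 ]
 [ 0.5509 -0.3317  0.222 ]
 [ 0.5386 -0.3304  0.222 ]
 [ 0.5427 -0.1697  0.222 ]]
cb tri ends (array([ 0.5496, -0.172 ,  0.2156]), np.float64(0.0011941711323227803)) (array([ 0.5458, -0.333 ,  0.2235]), np.float64(0.004024933385750986))
bar [[ 0.6877  0.0861  0.114 ]
 [ 0.687  -0.0188  0.114 ]
 [ 0.6426 -0.0181  0.114 ]
 [ 0.6433  0.0859  0.114 ]] [0.6652 0.0338 0.114 ] [0.1049 0.0445 0.104 ]
slot [222.6 182.2] [0.6301 0.2771 0.09  ]
slot [338.7 192.9] [ 0.5805 -0.0326  0.09  ]
fence top front L [225.8 132.4] [0.7556 0.2572 0.13  ]
fence R [345.  142.7] [ 0.7061 -0.0569  0.13  ]
table NL [232.9 111.9] [0.8314 0.2462 0.09  ]
NR [346.6 121.3] [ 0.7821 -0.0695  0.09  ]
SR [338.7 205.5] [ 0.5463 -0.0301  0.09  ]
SL [220.3 194.1] [0.5978 0.2838 0.09  ]
bladeins [228.9 152.2] [0.7136 0.2588 0.09  ]
bladeins [289.7 156.1] [0.6913 0.093  0.09  ]
[0.111  0.5957 0.3839]
```

```bash
cat >> h.py <<'E'
np.set_printoptions(precision=4,suppress=True)
def frame(z,y):
    z=np.array(z,float);z/=np.linalg.norm(z);y=np.array(y,float);y-=z*(y@z);y/=np.linalg.norm(y)
    return np.c_[np.cross(y,z),y,z]
def delta(pos,Rt,frm=None):
    s=robot.state() if frm is None else frm
    R0=rot(s['ee_rot']);print('shift cm',(R0.T@(np.array(pos)-s['tcp_pos'])*100).round(2),'rotvec',R.from_matrix(R0.T@Rt).as_rotvec().round(4),'t',s['clock'])
E
python3 - <<'E'
from h import *
Rt=frame([0,0,-1],[.025,1,0])
delta([.516,-.188,.31],Rt)
R0=rot(robot.state()['ee_rot']);print(R0)
E
```

```text
shift cm [-54.89 -61.71  -8.34] rotvec [-0.0014 -0.0003 -0.2928] t 0.15
[[-0.9499  0.3124 -0.0005]
 [ 0.3124  0.9499 -0.0013]
 [ 0.0001 -0.0014 -1.    ]]
```

Call:
{"api": "arm_command", "payload": {
  "deltas": [
    [[-2,-2.2,-4],[0,0,-0.03],0],
    [[-4.5,-5,-8],[0,0,-0.06],0],
    [[-7.5,-8.5,-11],[0,0,-0.09],0],
    [[-10.8,-12,-12],[0,0,-0.12],0],
    [[-14,-15.7,-12],[0,0,-0.15],0],
    [[-17.2,-19.4,-12],[0,0,-0.18],0],
    [[-20.5,-23,-12],[0,0,-0.21],0],
    [[-23.8,-26.8,-12],[0,0,-0.24],0],
    [[-27,-30.4,-12],[0,0,-0.27],0],
    [[-30,-33.8,-12],[0,0,-0.29],0]
  ]
}}

```text
clock: 1.15
tcp_pos: [0.367, 0.1532, 0.3466]
ee_rot: [0.041, 3.141, 0.0]
force: [1.2, 1.1, -0.3]
width: 0.0929
finger_force: 0.0
```

Run:
```python
from h import *
s=robot.state();print(s['tcp_pos'],s['q'],s['qd'])
delta([.516,-.188,.31],frame([0,0,-1],[.025,1,0]))
```

```text
[0.367  0.1532 0.3466] [ 0.2664 -0.4448  1.7882 -0.      1.7978 -1.2781] [-1.2217 -0.0578  0.0453 -0.0018  0.0133 -1.399 ]
shift cm [-15.79 -33.71   3.66] rotvec [ 0.0001  0.0005 -0.0014] t 1.15
```

Call:
{"api": "arm_command", "payload": {
  "deltas": [
    [[-1.5,-3.4,0],[0,0,0],0],
    [[-3.2,-7,0],[0,0,0],0],
    [[-5,-10.7,0],[0,0,0],0],
    [[-7,-15,0],[0,0,0],0],
    [[-9,-19.3,0],[0,0,0],0],
    [[-11,-23.5,1],[0,0,0],0],
    [[-13,-27.8,2],[0,0,0],0],
    [[-14.8,-31.5,3],[0,0,0],0],
    [[-15.5,-33.4,3.6],[0,0,0],0],
    [[-15.8,-33.7,3.6],[0,0,0],0]
  ]
}}

```text
clock: 2.15
tcp_pos: [0.5148, -0.1882, 0.3083]
ee_rot: [-0.048, -3.138, -0.002]
force: [-0.2, -0.3, 0.2]
width: 0.093
finger_force: 0.0
```

Run:
```python
from h import *
s=robot.state();print(s['tcp_pos'],s['q'],s['qd'])
snap('wrist','w1')
```

```text
[ 0.5148 -0.1882  0.3083] [-0.4436 -0.0261  1.5028 -0.0005  1.6686 -1.9838] [ 0.0135  0.0604 -0.097   0.0174  0.0246  0.0036]
```

View pics/w1.png

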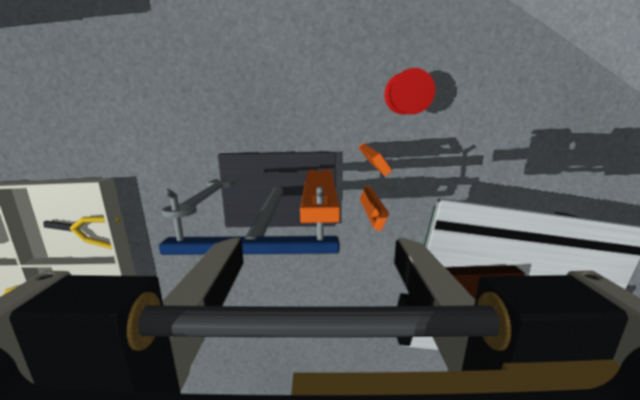

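The wrist view shows the stick's top face at (301-339, 207-221), the crossbar at (160-339, 238-254) and the look-alikes at (376,159) and (375,210).

Run:
```python
from h import *
im,p=load('w1')
h=cv2.cvtColor(im,cv2.COLOR_BGR2HSV)
m=cv2.inRange(h,(5,150,60),(20,255,255))
for u in (305,312,330,335): 
    c=np.where(m[160:230,u])[0]+160; print(u,c.min(),c.max(), h[c.max()-16:c.max()+1:3,u,2])
for v in(208,212,216): 
    c=np.where(m[v,280:350])[0]+280; print(v,c.min(),c.max())
V=[onz(p,u,v,.2256) for u,v in((301,206.5),(339,206.5),(300,221.5),(339.5,221.5))];print(np.array(V),np.mean(V,0))
b=cv2.inRange(h,(100,120,60),(115,255,220));b[:,:150]=0;b[:,350:]=0;b[:230]=0;b[260:]=0
top=[(u,np.where(b[:,u])[0].min()) for u in(170,200,230,290,335)]
print(np.array([onz(p,u,v,.222) for u,v in top]))
```

```text
305 182 222 [108 203 210 210 210 196]
312 170 222 [109 204 209 209 209 191]
330 170 222 [115 204 207 208 208 184]
335 190 222 [117 205 208 207 208 179]
208 300 339
212 300 339
216 300 339
[[ 0.5103 -0.2021  0.2256]
 [ 0.5113 -0.17    0.2256]
 [ 0.5237 -0.2036  0.2256]
 [ 0.5248 -0.1697  0.2256]] [ 0.5175 -0.1864  0.2256]Traceback (most recent call last):
  File "<stdin>", line 11, in <module>
    return umr_minimum(a, axis, None, out, keepdims, initial, where)
ValueError: zero-size array to reduction operation minimum which has no identity
```

Run:
```python
from h import *
delta([.5175,-.1864,.174],frame([0,0,-1],[.028,1,0])); print(robot.state()['tcp_pos'])
```

```text
shift cm [-0.26  0.08 13.52] rotvec [ 0.001  -0.0023 -0.0019] t 2.2
[ 0.5152 -0.1872  0.3092]
```

Call:
{"api": "arm_command", "payload": {
  "deltas": [
    [[-0.2,0.1,1],[0,0,0],0],
    [[-0.2,0.1,3],[0,0,0],0],
    [[-0.2,0.1,5],[0,0,0],0],
    [[-0.2,0.1,7],[0,0,0],0],
    [[-0.2,0.1,9],[0,0,0],0],
    [[-0.2,0.1,11],[0,0,0],0],
    [[-0.2,0.1,12.5],[0,0,0],0],
    [[-0.2,0.1,13.3],[0,0,0],0],
    [[-0.2,0.1,13.5],[0,0,0],0],
    [[-0.2,0.1,13.5],[0,0,0],0]
  ]
}}

```text
clock: 3.2
tcp_pos: [0.5177, -0.185, 0.1761]
ee_rot: [0.043, 3.141, -0.0]
force: [-0.5, -0.2, 0.4]
width: 0.0929
finger_force: 0.0
```

Call:
{"api": "arm_command", "payload": {
  "deltas": [
    [[0,0,0],[0,0,0],0.3],
    [[0,0,0],[0,0,0],0.5],
    [[0,0,0],[0,0,0],0.6],
    [[0,0,0],[0,0,0],0.8],
    [[0,0,0],[0,0,0],1],
    [[0,0,0],[0,0,0],1],
    [[0,0,0],[0,0,0],1],
    [[0,0,0],[0,0,0],1],
    [[0,0,0],[0,0,0],1],
    [[0,0,0],[0,0,0],1]
  ],
  "squeeze": 50
}}

```text
clock: 4.2
tcp_pos: [0.5174, -0.1852, 0.1756]
ee_rot: [-0.044, -3.141, 0.0]
force: [-0.4, 0.1, -0.3]
width: 0.0337
finger_force: 50.0
```

Call:
{"api": "arm_command", "payload": {
  "deltas": [
    [[0,0,-0.3],[0,0,0],1],
    [[0,0,-0.7],[0,0,0],1],
    [[0,0,-1.1],[0,0,0],1],
    [[0,0,-1.45],[0,0,0],1],
    [[0,0,-1.45],[0,0,0],1],
    [[0.5,0,-1.45],[0,0,0],1],
    [[1.5,0,-1.45],[0,0,0],1],
    [[2.5,0,-1.45],[0,0,0],1],
    [[3.5,0,-1.45],[0,0,0],1],
    [[4.5,0,-1.45],[0,0,0],1]
  ]
}}

```text
clock: 5.2
tcp_pos: [0.4713, -0.1838, 0.1901]
ee_rot: [-0.044, -3.141, -0.0]
force: [-0.2, -1.1, -1.0]
width: 0.034
finger_force: 50.0
```

Call:
{"api": "arm_command", "payload": {
  "deltas": [
    [[1.5,0,0],[0,0,0],1],
    [[3,0,0],[0,0,0],1],
    [[4,0,0],[0,0,0],1],
    [[4,0,-2],[0,0,0],1],
    [[4,0,-5],[0,0,0],1],
    [[4,0,-9],[0,0,0],1],
    [[4,0,-13],[0,0,0],1],
    [[4,0,-16],[0,0,0],1],
    [[4,0,-17],[0,0,0],1],
    [[4,0,-17],[0,0,0],1]
  ]
}}

```text
clock: 6.2
tcp_pos: [0.4328, -0.1831, 0.3614]
ee_rot: [0.044, 3.139, -0.002]
force: [-0.1, -0.1, -0.6]
width: 0.0335
finger_force: 50.0
```

Run:
```python
from h import *
s=robot.state();print(s['tcp_pos'],s['q'],s['force'])
a,p=snap('wrist','w2');b,q=snap('side','s2')
C=np.zeros((400,800,3),np.uint8);C[:,:480]=cv2.resize(a[:,:,::-1],(480,300))[:1].repeat(400,0)*0
C[:300,:480]=cv2.resize(a[:,:,::-1],(480,300));C[:400,480:]=b[:400,180:500,::-1];cv2.imwrite('pics/c2.png',C)
```

```text
[ 0.4328 -0.1831  0.3614] [-0.5094 -0.2409  1.6032  0.      1.7764 -2.0523] [-0.1164 -0.0509 -0.5626]
```

View pics/c2.png

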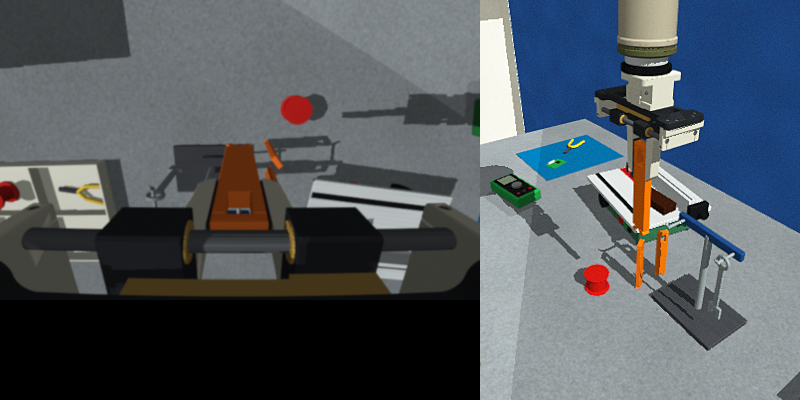

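Stick is free and in the grip; nothing else was disturbed. Next, turn towards the saw.

Run:
```python
from h import *
n=np.array([.988,-.157,0])
delta([.45,.06,.36],frame([0,0,-1],n))
```

```text
shift cm [-1.12 24.3  -0.15] rotvec [-0.0009 -0.0023  1.7005] t 6.3
```

Call:
{"api": "arm_command", "payload": {
  "deltas": [
    [[0,1.5,0],[0,0,0.1],1],
    [[0,4,0],[0,0,0.24],1],
    [[0,6.5,0],[0,0,0.38],1],
    [[0,9,0],[0,0,0.52],1],
    [[-0.3,11.5,0],[0,0,0.66],1],
    [[-0.5,14,0],[0,0,0.8],1],
    [[-0.7,16.5,0],[0,0,0.94],1],
    [[-0.9,19,0],[0,0,1.08],1],
    [[-1.1,21.5,0],[0,0,1.22],1],
    [[-1.1,24.3,0],[0,0,1.36],1]
  ],
  "squeeze": 60
}}

```text
clock: 7.3
tcp_pos: [0.4494, 0.0607, 0.3572]
ee_rot: [-2.014, -2.407, 0.005]
force: [0.6, 0.2, -0.6]
width: 0.0336
finger_force: 60.0
```

Run:
```python
from h import *
n=np.array([.988,-.157,0])
s=robot.state();print(s['tcp_pos'],s['q'],s['width'])
delta([.45,.06,.36],frame([0,0,-1],n))
delta([.50,.06,.27],frame(n+[0,0,-1],n+[0,0,1]))
```

```text
[0.4494 0.0607 0.3572] [ 0.0211 -0.2802  1.6433 -0.0001  1.7828 -0.1559] 0.03364198503786163
shift cm [-0.07  0.05 -0.28] rotvec [-0.0043  0.0002  0.3345] t 7.3
shift cm [-0.96  5.01  8.7 ] rotvec [-0.7824 -0.1313  0.3173] t 7.3
```

Call:
{"api": "arm_command", "payload": {
  "deltas": [
    [[-0.1,0.6,1],[-0.1,-0.017,0.04],1],
    [[-0.2,1.2,2],[-0.2,-0.034,0.08],1],
    [[-0.4,1.8,3.2],[-0.3,-0.05,0.12],1],
    [[-0.5,2.4,4.4],[-0.4,-0.067,0.16],1],
    [[-0.6,3,5.5],[-0.5,-0.084,0.2],1],
    [[-0.8,3.8,6.6],[-0.6,-0.1,0.24],1],
    [[-0.9,4.4,7.7],[-0.7,-0.117,0.28],1],
    [[-1,5,8.7],[-0.782,-0.131,0.317],1],
    [[-1,5,8.7],[-0.782,-0.131,0.317],1],
    [[-1,5,8.7],[-0.782,-0.131,0.317],1]
  ]
}}

```text
clock: 8.3
tcp_pos: [0.5099, 0.0634, 0.2706]
ee_rot: [1.872, 1.61, 0.655]
force: [-0.3, 0.6, 0.3]
width: 0.0335
finger_force: 60.0
```

Run:
```python
from h import *
s=robot.state();print(s['tcp_pos'],rot(s['ee_rot']),s['q'],s['width'],s['force'])
snap('wrist','w3');snap('top','t3');snap('side','s3')
```

```text
[0.5099 0.0634 0.2706] [[ 0.1519  0.7044  0.6933]
 [ 0.9884 -0.1047 -0.1102]
 [-0.005   0.702  -0.7121]] [ 0.2016 -0.8914  2.3807 -0.3127  0.9309  0.4449] 0.03351524034417449 [-0.3011  0.5816  0.3059]
```

View pics/w3.png

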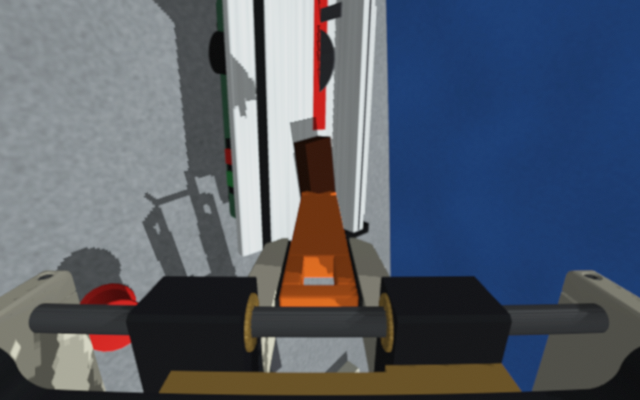

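The wrist view along the stick shows its notch end near (320,195), the bar beyond at (315,165) with its far end at row 138, the red blade insert at x≈322, and the fence top as the white strip at x≈365-378. q2 is at its limit here and will ease as the tool goes forward. Now measure fence and bar.

```bash
python3 - <<'E'
from h import *
im,p=load('w3');g=cv2.cvtColor(im,cv2.COLOR_BGR2GRAY)
for v in(20,80,140): print(v,list(map(int,g[v,310:392:2])))
for v in(142,150,160,170,180): print(v,list(map(int,g[v,290:346:2])))
t,pt=load('t3');g=cv2.cvtColor(t,cv2.COLOR_BGR2GRAY)
for u in (250,290): print(u,list(map(int,g[108:160,u])))
E
python3 - <<'E'
import cv2
a=cv2.imread('pics/t3.png')[95:235,210:400];b=cv2.imread('pics/s3.png')[130:290,240:440]
import numpy as np
C=np.zeros((600,800,3),np.uint8);C[:280,:380]=cv2.resize(a,(380,280),interpolation=2);C[:320,400:]=cv2.resize(b,(400,320),interpolation=2)
w=cv2.imread('pics/w3.png')[110:210,270:400];C[325:,:357]=cv2.resize(w,(357,275),interpolation=2)
cv2.imwrite('pics/c3.png',C)
E
```

```text
20 [222, 213, 124, 82, 81, 57, 38, 44, 66, 132, 176, 196, 188, 129, 117, 112, 116, 114, 114, 117, 119, 117, 119, 120, 116, 115, 144, 213, 220, 157, 151, 217, 215, 164, 142, 144, 143, 140, 95, 54, 55]
80 [226, 203, 98, 83, 66, 41, 36, 36, 37, 84, 191, 221, 164, 122, 116, 120, 118, 117, 120, 120, 118, 119, 119, 117, 119, 176, 223, 205, 130, 201, 221, 187, 146, 145, 147, 149, 147, 144, 136, 77, 59]
140 [15, 16, 18, 21, 26, 29, 30, 32, 31, 31, 81, 128, 122, 118, 123, 120, 120, 122, 120, 118, 117, 117, 120, 132, 209, 221, 160, 166, 221, 202, 151, 146, 148, 147, 150, 153, 150, 148, 148, 119, 59]
142 [228, 185, 74, 46, 29, 19, 15, 15, 17, 18, 23, 26, 29, 30, 32, 33, 32, 31, 32, 33, 77, 131, 123, 119, 122, 121, 119, 122]
150 [228, 222, 116, 18, 16, 18, 17, 19, 27, 31, 32, 31, 32, 32, 31, 32, 32, 32, 33, 32, 38, 97, 123, 119, 123, 120, 120, 122]
160 [228, 226, 161, 44, 18, 17, 17, 18, 19, 30, 32, 33, 33, 32, 32, 33, 30, 32, 31, 32, 32, 67, 116, 121, 123, 118, 119, 122]
170 [227, 227, 218, 126, 24, 19, 17, 18, 19, 24, 32, 32, 31, 32, 32, 32, 33, 32, 32, 32, 31, 44, 100, 121, 122, 119, 120, 121]
180 [227, 226, 226, 209, 87, 17, 17, 17, 17, 20, 31, 32, 32, 32, 32, 31, 32, 33, 33, 32, 32, 34, 71, 118, 121, 119, 121, 120]
250 [126, 128, 127, 128, 147, 180, 195, 194, 192, 191, 194, 194, 194, 194, 193, 191, 190, 190, 187, 185, 188, 173, 133, 130, 175, 193, 178, 131, 95, 93, 97, 104, 109, 116, 141, 178, 189, 190, 186, 162, 116, 72, 50, 51, 57, 55, 77, 122, 166, 187, 192, 194]
290 [125, 127, 130, 129, 129, 129, 127, 132, 153, 180, 193, 193, 190, 189, 190, 191, 188, 189, 189, 191, 190, 189, 188, 187, 186, 172, 131, 136, 177, 194, 178, 130, 96, 95, 98, 104, 113, 122, 147, 183, 191, 191, 189, 181, 175, 169, 163, 163, 152, 124, 109, 111]
```

View pics/c3.png

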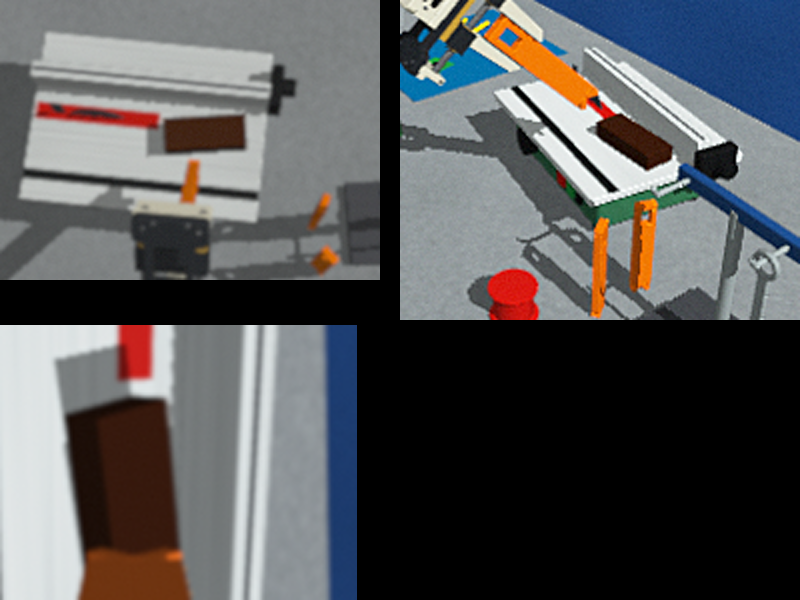

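Run:
```python
from h import *
im,p=load('w3');t,pt=load('t3')
F=[onz(p,u,v,.13) for u,v in((362.8,20),(359.7,80),(357,140))]+[onz(pt,250,134.9,.13),onz(pt,290,138.9,.13)]
print('F',np.array(F))
B=[onz(p,u,v,.114) for u,v in((306,150),(308,160),(309.3,170),(331.3,150),(332.1,160),(334,180))];print('B',np.array(B))
h=cv2.cvtColor(t,cv2.COLOR_BGR2HSV)
m=cv2.inRange(h,(0,60,15),(15,255,95));m2=np.zeros_like(m);m2[145:178,285:340]=m[145:178,285:340]
P=np.array([onz(pt,*c,.114) for c in cv2.boxPoints(cv2.minAreaRect(cv2.findNonZero(m2)))]);print(P)
h=cv2.cvtColor(im,cv2.COLOR_BGR2HSV)
# fence line fit & saw axes
d=F[4]-F[3];print('dir top',np.degrees(np.arctan2(d[0],d[1])), 'wrist',np.degrees(np.arctan2(*(F[0]-F[2])[:2])))
# notch in tool frame check: project predicted notch & prong corners into top/side
s=robot.state();Rm=rot(s['ee_rot'])
for l,(y,z) in {'notch':(0,.119),'p+':(.017,.130),'p-':(-.017,.130)}.items():
    X=s['tcp_pos']+Rm@[0,y,z];ps=np.load('pics/s3.npy',allow_pickle=True).item();print(l,X,proj(pt,X),proj(ps,X),proj(p,X))
for f in('t3','s3'):
    a,_=load(f);hh=cv2.cvtColor(a,cv2.COLOR_BGR2HSV);mm=cv2.inRange(hh,(5,150,100),(20,255,255))
    if f=='t3': mm[:, :295]=0;mm[:,315:]=0;print(f,[(v,np.where(mm[v])[0].min(),np.where(mm[v])[0].max()) for v in range(165,210) if mm[v].any()][::3])
    else: mm[:,:280]=0;mm[:,345:]=0;mm[200:]=0;print(f,[(v,np.where(mm[v])[0].min(),np.where(mm[v])[0].max()) for v in range(130,195) if mm[v].any()][-14:])
```

```text
F [[0.7516 0.2187 0.13  ]
 [0.7394 0.1508 0.13  ]
 [0.7271 0.0765 0.13  ]
 [0.7442 0.1929 0.13  ]
 [0.7259 0.0874 0.13  ]]
B [[0.6488 0.0802 0.114 ]
 [0.6501 0.0674 0.114 ]
 [0.6502 0.0545 0.114 ]
 [0.6926 0.0696 0.114 ]
 [0.6924 0.0562 0.114 ]
 [0.6926 0.0279 0.114 ]]
[[ 0.6875  0.0863  0.114 ]
 [ 0.6871 -0.0188  0.114 ]
 [ 0.643  -0.0182  0.114 ]
 [ 0.6434  0.086   0.114 ]]
dir top -170.19052723594277 wrist 9.78154603434457
notch [0.5945 0.0496 0.1906] [306.1263 180.6901] [331.9945 176.9552] [322.4338 202.0029]
p+ [0.614  0.0466 0.1948] [306.8594 172.3521] [338.7388 173.8294] [339.4363 198.9026]
p- [0.5902 0.0502 0.1708] [306.301  184.2929] [330.4217 184.0432] [305.2419 198.7468]
t3 [(176, np.int64(305), np.int64(308)), (179, np.int64(304), np.int64(308)), (182, np.int64(304), np.int64(308)), (185, np.int64(303), np.int64(308)), (188, np.int64(301), np.int64(308)), (191, np.int64(301), np.int64(307)), (194, np.int64(301), np.int64(306))]
s3 [(171, np.int64(313), np.int64(333)), (172, np.int64(314), np.int64(335)), (173, np.int64(316), np.int64(336)), (174, np.int64(317), np.int64(337)), (175, np.int64(318), np.int64(338)), (176, np.int64(320), np.int64(338)), (177, np.int64(321), np.int64(338)), (178, np.int64(322), np.int64(336)), (179, np.int64(324), np.int64(333)), (180, np.int64(325), np.int64(333)), (181, np.int64(326), np.int64(333)), (182, np.int64(328), np.int64(332)), (183, np.int64(330), np.int64(332)), (184, np.int64(331), np.int64(331))]
```

Fence, bar and notch predictions agree across views: the gap is about 27 mm at mid, the bar is askew about 9.6°, and the predicted prong corners match the side image. Now approach behind the bar's edge.

```bash
cat >> h.py <<'E'
N9=np.array([.9863,-.165,0]);RT=frame(N9+[0,0,-1],N9+[0,0,1])
def tcp(n): return np.array(n)-.119*RT[:,2]
E
python3 - <<'E'
from h import *
n=np.array([.988,-.157,0])
f=dict(tcp_pos=np.array([.5,.06,.27]),ee_rot=R.from_matrix(frame(n+[0,0,-1],n+[0,0,1])).as_rotvec(),clock=0)
delta(tcp([.616,.047,.140]),RT,f); delta(tcp([.621,.046,.117]),RT,f)
print(rot(f['ee_rot']))
E
```

```text
shift cm [ 0.61 -0.95  5.54] rotvec [ 0.0002 -0.0058  0.0058] t 0
shift cm [ 0.59 -2.21  7.52] rotvec [ 0.0002 -0.0058  0.0058] t 0
[[ 0.1569  0.6982  0.6985]
 [ 0.9876 -0.1109 -0.111 ]
 [ 0.      0.7072 -0.707 ]]
```

Call:
{"api": "arm_command", "payload": {
  "deltas": [
    [[0.2,-0.2,1.1],[0,-0.006,0.006],1],
    [[0.3,-0.4,2.2],[0,-0.006,0.006],1],
    [[0.4,-0.6,3.3],[0,-0.006,0.006],1],
    [[0.5,-0.8,4.4],[0,-0.006,0.006],1],
    [[0.6,-0.95,5.2],[0,-0.006,0.006],1],
    [[0.6,-0.95,5.5],[0,-0.006,0.006],1],
    [[0.6,-0.95,5.5],[0,-0.006,0.006],1],
    [[0.6,-0.95,5.5],[0,-0.006,0.006],1],
    [[0.6,-0.95,5.5],[0,-0.006,0.006],1],
    [[0.6,-0.95,5.5],[0,-0.006,0.006],1]
  ]
}}

```text
clock: 9.45
tcp_pos: [0.5437, 0.064, 0.2278]
ee_rot: [1.877, 1.595, 0.656]
force: [0.7, -0.2, 0.1]
width: 0.0339
finger_force: 60.0
```

Run:
```python
from h import *
s=robot.state();Rm=rot(s['ee_rot']);print(s['q'],s['force'],s['tcp_pos']+Rm@[0,0,.119]);print(Rm, np.degrees(np.arctan2(Rm[0,0],Rm[1,0])))
delta(tcp([.621,.046,.117]),RT)
```

```text
[ 0.1898 -0.7275  2.376  -0.3595  0.7744  0.516 ] [ 0.7039 -0.211   0.116 ] [0.6266 0.0501 0.1435]
[[ 0.1627  0.699   0.6964]
 [ 0.9867 -0.1133 -0.1167]
 [-0.0027  0.7061 -0.7081]] 9.361465376201654
shift cm [-0.5  -2.23  1.54] rotvec [-0.0014  0.0002  0.0036] t 9.45
```

Call:
{"api": "arm_command", "payload": {
  "deltas": [
    [[-0.1,-0.4,0.3],[0,0,0.004],1],
    [[-0.2,-0.8,0.6],[0,0,0.004],1],
    [[-0.3,-1.2,0.9],[0,0,0.004],1],
    [[-0.4,-1.6,1.1],[0,0,0.004],1],
    [[-0.5,-1.9,1.3],[0,0,0.004],1],
    [[-0.5,-2.2,1.5],[0,0,0.004],1],
    [[-0.5,-2.2,1.5],[0,0,0.004],1],
    [[-0.5,-2.2,1.5],[0,0,0.004],1],
    [[-0.5,-2.2,1.5],[0,0,0.004],1],
    [[-0.5,-2.2,1.5],[0,0,0.004],1]
  ]
}}

```text
clock: 10.45
tcp_pos: [0.538, 0.0598, 0.2013]
ee_rot: [1.881, 1.591, 0.657]
force: [-0.1, 0.7, -1.4]
width: 0.0338
finger_force: 60.0
```

Run:
```python
from h import *
s=robot.state();Rm=rot(s['ee_rot']);print(s['q'],s['force'],s['tcp_pos']+Rm@[0,0,.119])
a,p=snap('side','s4');w,pw=snap('wrist','w4')
C=np.zeros((450,800,3),np.uint8);C[:,:450]=cv2.resize(a[140:240,300:400,::-1],(450,450),interpolation=2);C[:350,450:]=cv2.resize(w[100:240,250:390,::-1],(350,350),interpolation=2);cv2.imwrite('pics/c4.png',C)
X=s['tcp_pos']+Rm@[0,-.017,.130];print(X,proj(p,X))
```

```text
[ 0.1794 -0.7326  2.4272 -0.3677  0.7281  0.5298] [-0.0679  0.7385 -1.4022] [0.6208 0.0459 0.117 ]
[0.6166 0.0466 0.0973] [338.4913 205.2381]
```

View pics/c4.png

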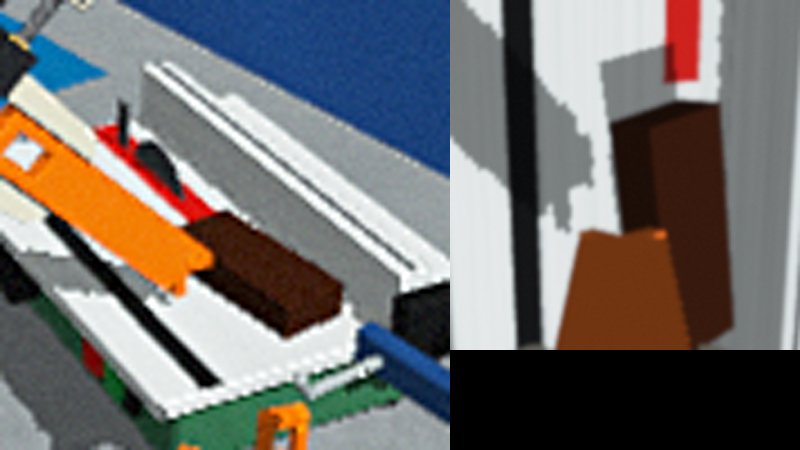

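The notch sits just behind the bar's robot-side top edge, with its lower prong clear of the table. Slide along the fence normal.

Call:
{"api": "arm_command", "payload": {
  "deltas": [
    [[0,0.3,0.3],[0,0,0],1],
    [[0,0.6,0.6],[0,0,0],1],
    [[0,0.9,0.9],[0,0,0],1],
    [[0,1.2,1.2],[0,0,0],1],
    [[0,1.5,1.5],[0,0,0],1],
    [[0,1.8,1.8],[0,0,0],1],
    [[0,2.1,2.1],[0,0,0],1],
    [[0,2.4,2.4],[0,0,0],1],
    [[0,2.7,2.7],[0,0,0],1],
    [[0,2.8,2.8],[0,0,0],1]
  ]
}}

```text
clock: 11.55
tcp_pos: [0.5772, 0.053, 0.2008]
ee_rot: [1.881, 1.592, 0.657]
force: [-1.2, 0.3, -0.4]
width: 0.0339
finger_force: 60.0
```

Run:
```python
from h import *
s=robot.state();Rm=rot(s['ee_rot']);print(s['q'],s['force'],s['tcp_pos']+Rm@[0,0,.119])
a,p=snap('side','s5');w,pw=snap('wrist','w5');t,pt=snap('top','t5')
C=np.zeros((450,800,3),np.uint8);C[:,:450]=cv2.resize(a[140:240,300:400,::-1],(450,450),interpolation=2);C[:350,450:]=cv2.resize(w[100:240,250:390,::-1],(350,350),interpolation=2);cv2.imwrite('pics/c5.png',C)
```

```text
[ 0.1384 -0.5774  2.3375 -0.3563  0.6531  0.5068] [-1.1769  0.2711 -0.3626] [0.66   0.0391 0.1165]
```

View pics/c5.png

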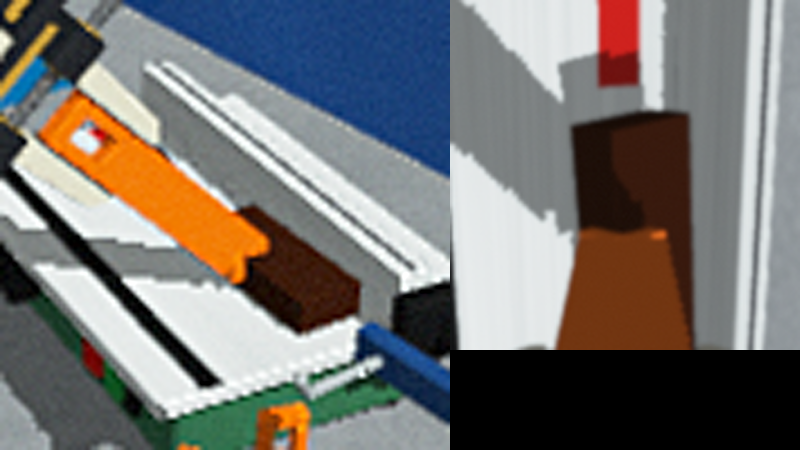

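The notch is seated over the bar's edge, and the bar is moving to the fence and squaring. Continue to the fence.

Call:
{"api": "arm_command", "payload": {
  "deltas": [
    [[0,0.15,0.15],[0,0,0],1],
    [[0,0.3,0.3],[0,0,0],1],
    [[0,0.45,0.45],[0,0,0],1],
    [[0,0.6,0.6],[0,0,0],1],
    [[0,0.7,0.7],[0,0,0],1],
    [[0,0.8,0.8],[0,0,0],1],
    [[0,0.8,0.8],[0,0,0],1],
    [[0,0.8,0.8],[0,0,0],1],
    [[0,0.8,0.8],[0,0,0],1],
    [[0,0.8,0.8],[0,0,0],1]
  ]
}}

```text
clock: 12.7
tcp_pos: [0.5881, 0.0513, 0.201]
ee_rot: [1.881, 1.591, 0.657]
force: [-0.3, -0.3, -0.5]
width: 0.0337
finger_force: 60.0
```

Call:
{"api": "arm_command", "payload": {
  "deltas": [
    [[0,0.05,0.05],[0,0,0],1],
    [[0,0.1,0.1],[0,0,0],1],
    [[0,0.15,0.15],[0,0,0],1],
    [[0,0.2,0.2],[0,0,0],1],
    [[0,0.2,0.2],[0,0,0],1],
    [[0,0.2,0.2],[0,0,0],1],
    [[0,0.2,0.2],[0,0,0],1],
    [[0,0.2,0.2],[0,0,0],1],
    [[0,0.2,0.2],[0,0,0],1],
    [[0,0.2,0.2],[0,0,0],1]
  ]
}}

```text
clock: 13.7
tcp_pos: [0.5908, 0.0508, 0.2007]
ee_rot: [1.881, 1.592, 0.657]
force: [-0.7, 0.4, -0.6]
width: 0.0339
finger_force: 60.0
```

```bash
cat > bar.py <<'E'
import sys
from h import *
s=robot.state();Rm=rot(s['ee_rot']);print(s['force'],'along n',s['force']@N9,'notch',s['tcp_pos']+Rm@[0,0,.119])
f=sys.argv[1];w,p=snap('wrist','w'+f);t,pt=snap('top','t'+f)
g=cv2.cvtColor(w,cv2.COLOR_RGB2GRAY).astype(int)
L=[];F=[]
for v in range(150,192,6):
    r=g[v]; us=np.arange(300,400)
    # fence-side edge of bar: last dark (<45) pixel -> >75 ; fence edge: first >165 after
    k=[u for u in us if r[u]<60]
    if not k: continue
    u=k[0]
    while r[u]<60: u+=1
    e=u-1+(60-r[u-1])/(r[u]-r[u-1]); L.append(onz(p,e,v,.114))
    k=next((x for x in range(u+3,400) if r[x]>165),None)
    if k: F.append(onz(p,k-1+(165-r[k-1])/(r[k]-r[k-1]),v,.13))
L=np.array(L);F=np.array(F)
for nm,A in(('bar',L),('fence',F)):
    if len(A)>2:
        c=np.polyfit(A[:,1],A[:,0],1);print(nm,len(A),'yaw',np.degrees(np.arctan(c[0])).round(2),'x at y=.06',np.polyval(c,.06).round(4),'y range',A[:,1].min(),A[:,1].max())
E
python3 bar.py 6
```

```text
[-0.6912  0.4099 -0.5929] along n -0.7494122913098269 notch [0.6735 0.0369 0.1164]
bar 7 yaw 9.35 x at y=.06 0.7232 y range 0.03608801274785002 0.07367823359619206
fence 7 yaw 9.48 x at y=.06 0.7231 y range 0.038796834378115416 0.07503475750506698
```

Call:
{"api": "arm_command", "payload": {
  "deltas": [
    [[0,0.05,0.05],[0,0,0],1],
    [[0,0.1,0.1],[0,0,0],1],
    [[0,0.15,0.15],[0,0,0],1],
    [[0,0.15,0.15],[0,0,0],1],
    [[0,0.15,0.15],[0,0,0],1],
    [[0,0.15,0.15],[0,0,0],1],
    [[0,0.15,0.15],[0,0,0],1],
    [[0,0.15,0.15],[0,0,0],1],
    [[0,0.15,0.15],[0,0,0],1],
    [[0,0.15,0.15],[0,0,0],1]
  ]
}}

```text
clock: 14.8
tcp_pos: [0.5914, 0.0507, 0.1992]
ee_rot: [1.884, 1.594, 0.653]
force: [-20.2, 3.4, 7.7]
width: 0.0337
finger_force: 60.0
```

```bash
python3 bar.py 7
```

```text
[-20.1659   3.368    7.733 ] along n -20.445300177340503 notch [0.6738 0.0367 0.1145]
bar 7 yaw 9.74 x at y=.06 0.7233 y range 0.03636748535447462 0.07367485950154444
fence 7 yaw 9.53 x at y=.06 0.7231 y range 0.0391328207112568 0.07514496270789463
```

Bar is flush (bar 9.7°, fence 9.5°, faces coincide) with 20 N on the fence. Add the downward share.

Call:
{"api": "arm_command", "payload": {
  "deltas": [
    [[0,-0.03,0.03],[0,0,0],1],
    [[0,-0.06,0.06],[0,0,0],1],
    [[0,-0.09,0.09],[0,0,0],1],
    [[0,-0.12,0.12],[0,0,0],1],
    [[0,-0.12,0.12],[0,0,0],1],
    [[0,-0.12,0.12],[0,0,0],1],
    [[0,-0.12,0.12],[0,0,0],1],
    [[0,-0.12,0.12],[0,0,0],1],
    [[0,-0.12,0.12],[0,0,0],1],
    [[0,-0.12,0.12],[0,0,0],1]
  ]
}}

```text
clock: 15.9
tcp_pos: [0.5915, 0.0509, 0.1991]
ee_rot: [1.884, 1.593, 0.654]
force: [-42.2, 4.9, 23.7]
width: 0.0337
finger_force: 60.0
```

```bash
python3 bar.py 8
```

```text
[-42.1964   4.9386  23.6855] along n -42.433135392535405 notch [0.674  0.0369 0.1145]
bar 7 yaw 9.21 x at y=.06 0.7233 y range 0.03645001684947424 0.0738906904263565
fence 7 yaw 9.43 x at y=.06 0.7231 y range 0.03927739823577685 0.07533229919734509
```

Call:
{"api": "arm_command", "payload": {
  "deltas": [
    [[0,-0.03,-0.01],[0,0,0],1],
    [[0,-0.06,-0.02],[0,0,0],1],
    [[0,-0.09,-0.03],[0,0,0],1],
    [[0,-0.12,-0.05],[0,0,0],1],
    [[0,-0.14,-0.06],[0,0,0],1],
    [[0,-0.14,-0.06],[0,0,0],1],
    [[0,-0.14,-0.06],[0,0,0],1],
    [[0,-0.14,-0.06],[0,0,0],1],
    [[0,-0.14,-0.06],[0,0,0],1],
    [[0,-0.14,-0.06],[0,0,0],1]
  ]
}}

```text
clock: 17.0
tcp_pos: [0.591, 0.0508, 0.1988]
ee_rot: [1.882, 1.592, 0.656]
force: [-18.6, 1.4, 10.6]
width: 0.0336
finger_force: 60.0
```

```bash
python3 bar.py 9
python3 - <<'E'
from h import *
a,p=snap('side','s9');w,_=load('w9');t,_=load('t9')
C=np.zeros((600,800,3),np.uint8);C[:450,:450]=cv2.resize(a[140:240,300:400,::-1],(450,450),interpolation=2);C[:350,450:]=cv2.resize(w[100:240,250:390],(350,350),interpolation=2);C[350:,450:]=cv2.resize(t[105:235,250:432],(350,250),interpolation=2);cv2.imwrite('pics/c9.png',C)
E
```

```text
[-18.6048   1.4237  10.5964] along n -18.58487128953992 notch [0.6737 0.0369 0.1144]
bar 7 yaw 9.67 x at y=.06 0.7233 y range 0.036431119784311 0.0737953534897964
fence 7 yaw 9.5 x at y=.06 0.7231 y range 0.03921792138313643 0.07525181688187124
```

View pics/c9.png

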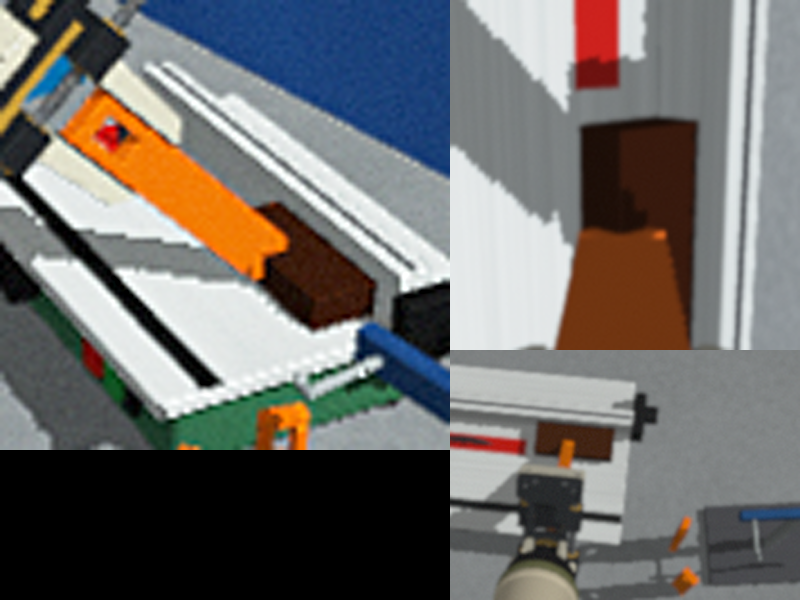

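The bar is flush and square on the fence and clear of the blade, and the other things are untouched. The push is fence-heavy (19 N against 11 N down), so I shift it towards the table.

Call:
{"api": "arm_command", "payload": {
  "deltas": [
    [[0,-0.04,-0.04],[0,0,0],1],
    [[0,-0.06,-0.06],[0,0,0],1],
    [[0,-0.09,-0.03],[0,0,0],1],
    [[0,-0.12,0],[0,0,0],1],
    [[0,-0.15,0.03],[0,0,0],1],
    [[0,-0.18,0.06],[0,0,0],1],
    [[0,-0.2,0.08],[0,0,0],1],
    [[0,-0.2,0.08],[0,0,0],1],
    [[0,-0.2,0.08],[0,0,0],1],
    [[0,-0.2,0.08],[0,0,0],1]
  ]
}}

```text
clock: 18.15
tcp_pos: [0.5909, 0.051, 0.1985]
ee_rot: [1.881, 1.59, 0.658]
force: [-28.7, 2.5, 19.2]
width: 0.0336
finger_force: 60.0
```

```bash
python3 bar.py 10; python3 -c "
from h import *
s=robot.state();print(s['force'],s['ft_torque'],s['q'],s['clock'])"
```

```text
[-28.6684   2.5476  19.2175] along n -28.696017643152302 notch [0.6738 0.0371 0.1143]
bar 7 yaw 9.72 x at y=.06 0.7233 y range 0.036669854736568655 0.07400557661522407
fence 7 yaw 9.48 x at y=.06 0.7231 y range 0.03942304681504047 0.07545366284141565
[-29.4073   1.5621  18.6745] [-0.2113  2.5067 -0.5729] [ 0.1272 -0.525   2.3093 -0.357   0.6254  0.5048] 18.25
```

The push is steady: about 29 N on the fence and 19 N down. The bar is flush and square, and the stick hasn't slipped. Handing in.

```bash
python3 -c "
from cell import robot
print(robot.finish_job())"
```

```text
the job is handed in; nothing more can be done
None
```

The job is handed in: the stick is off its hook and still in the grip, holding the bar square and flush against the fence with one slanting push (about 29 N on the fence, 19 N down), clear of the blade, with the other things undisturbed as far as the pictures show; no verdict came back.

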